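# Refit and lock the lamp-bay cover of a UV detector

### The arm

A 7-joint arm with a two-finger parallel gripper is mounted at the origin on the work surface. World frame = base frame: x ahead of the robot, y to its left, z up, the work surface at z = 0. Lengths are in m, angles in rad, forces in N, time in s.
With the tool pointing down it reaches from about 0.4 to 0.875 m from the base axis. Payload 19.3 kg.
Tool frame: the origin (TCP) lies on the mounting face of the last link; the fingertips stand 173 mm ahead of it and the grasp point (between the pads) lies 155 mm ahead of it (bot.tcp_to_grasp is the distance from the TCP to the grasp point, in m); z points along the fingers, y is the line along which they close (so a half turn about z gives the same grasp; the last joint's range is limited). The gripper opens to 85 mm and grips with 20 to 120 N. Pads are 22 mm wide; open, the fingers measure 114 mm over their backs; the gripper's body (76 mm by 85 mm) begins 54 mm behind the grasp point. The pads swing forward as they close: fully open they stand 13 mm farther back than shut.
Start: joints at [-1.401, 0.521, -0.036, 1.599, 0.021, 1.021, -0.113], TCP at [0.148, 0.607, 0.405] pointing down, gripper open.
Joint ranges: [-2.91, 2.91], [-0.3, 2.13], [-1.5, 1.42], [0.17, 2.43], [-1.26, 4.41], [0.16, 1.93], [-2.52, 2.52]. Speed limits (rad/s): [1.89, 1.89, 2.39, 2.39, 3.01, 3.01, 3.01].

### API

Orientations are given as a 3x3 rotation matrix whose columns are the frame's x, y, z axes.
In Python, from bench import bot, cams gives the robot as it stands.
- The arm moves only by the tool arm_command, never from a script. Its argument "steps" is text: rows parted by semicolons, each of 7 numbers parted by spaces: the shift along the tool's x, y, z scaled (see below), then the turn, a rotation vector about the tool's x, y, z scaled (see below), then the closure, from 0 (fully open) to 1 (shut). In form: dx dy dz rx ry rz claw; .... A call has exactly 8 rows; each row shifts and turns the commanded pose from where the row before left it, along the tool's axes as they then stand; what a row does not reach is not made up. The controller multiplies each number of a shift by 50 cm and each number of a turn by 360 degrees. A row lasts 1/8 s, in which the tool goes at most 62.5 mm and 10.7 degrees, less where a joint would pass 70% of its speed; a pose out of reach is approached as far as the arm can. A call with a number of a shift or a turn outside -1 to 1 is refused whole. A call with a gripper value outside its range is refused whole. The fingers move at their own pace and stop on an object; "grip_force" is the grip in N (left out, the last holds). Time passes only in rows, so rows that do not move let the fingers close, or fill a call up. It gives the time, the measured TCP pose, the force, the opening and the grip force at its end, in the units of the state.
- bot.get_obs(): the state, without advancing time (a new reading comes with each control period).
- cams.grab_frame(name): name is "scene" or "top" or "wrist"; returns (picture, depth): 400x640x3 uint8, red, green, blue; 400x640 float32, m along the optical axis (not along the pixel's ray), 0 where there is no reading.
- cams.camera_model(name): a dict with "mtx" (3x3 intrinsics, pixels), "rvec" (rotation vector, rad) and "tvec" (3), from world to camera coordinates, as OpenCV has them; the wrist camera has in their place "hand_eye" (4x4, takes a point from camera to tool coordinates, whose origin is the TCP and whose axes are the flange's). Camera axes: x right, y down, z forward; pixel columns grow to the right and rows downward; lengths in m; the calibration is good to about 2 mm. A picture is of the moment at which its call begins: read the wrist's pose just before it. camera_model takes no time and is no camera call.
- bot.sign_off(): hands the job in; it is judged then, once.
Trained networks look in the newest picture that a camera, given by its name, has taken for a name from the list of things; names that differ only in an ending like _2 or _b are one class to them, and where a whole thing is asked for, a point or a joint stands for the part that bears it (a point fixed in the world has none). Each returns a list of dicts, best first, with "conf" (0 to 1); they miss things now and then, are a little off and sometimes report something else, mostly with a low value. They report only what shows in the picture. A call takes as long as a camera call. They do not tell look-alikes from the thing itself.
- cams.masks_of(camera, target): "pixels" (400x640 bool, what is visible of it) and "extent" ([left, top, width, height] in pixels, round what is visible of it).
The state is a dict: "time": time; "qpos": joint angles; "qvel": joint speeds; "joint_torque": joint torques, N m; "tool_pos": TCP position; "orientation": TCP orientation; "ft_force": force on the tool from outside, world axes, zero at the start; "moment": the same for the moment, N m; "finger_gap": finger opening in m; "finger_force": force on a finger pad.
Only numpy, scipy, OpenCV 4.12 (cv2) and the standard library are available. Lean on these libraries where they do the work, as an engineer would, in place of code of your own. Each camera call takes 0.05 s, during which the arm holds its last target. There are 200 camera calls.

### The job

The lamp in the detector has been changed. Refit the cover on the lamp bay in the detector's top: tip its tongue under the overhanging lip, level the cover down until it lies flush in its recess, then slide the lock over its edge all the way to its end stop. Leave the solvent bottle, the vial rack, the lamp carton and the screwdriver where they are.

Things in the scene. Friction and masses are not known exactly. Their poses are not given: they have to be found in the camera images.
- cover_grip (a point): Loose aluminium cover lying flat on the bench at first: plate 150 (x) x 110 (y) x 6 mm, 0.25 kg; its last 16 mm at -x are a flat tongue 80 mm wide. A black grip bar stands across its middle, 12 mm thick (x), 64 mm long (y), up to 34 mm above the plate's underside. This point: centre of the bar, 20 mm above the underside, 75 mm from either end of the cover; z points up out of the plate.
- cover_tongue (a point): Middle of the tip of the cover's tongue, half-way through its thickness: 75 mm to the -x side of the grip point and 17 mm below it. Same axes as the cover.
- seat (a point): Middle of the cover's place in its recess, at the level of the ledge, in the flat deck of the fixed detector (white case 345 x 435 mm, 140 mm high). x, y level, z up. The ledge is 6 mm below the deck; recess walls at x = -77 and +79 mm, y = +-58 mm, open lamp bay beneath. Cover seated: its x along this x, its grip point 20 mm above this point and -2 to +4 mm from it in x; it rests on the ledge by its weight.
- lip (a point): Middle of the free lower edge of the fixed lip over the recess's -x end: 63 mm to the -x side of the seat point, 11 mm above it. Axes as the seat. The lip, 6 mm thick and level with the rim behind it, overhangs by 14 mm a slot 88 mm wide for the tongue. It bars the cover from going straight down: the tongue goes in tilted, low by 3 to 15 degrees, then the other end is lowered.
- lock (a joint): Travel of the sliding lock on the deck at the recess's +x end: 0 = fully open, 0.030 m = end stop, locked. It moves along the seat's -x, needs about 2 N, stays where it is left. Below 0.018 its steel bolt (50 mm wide, 1.5 to 5.5 mm above the deck) is clear of the recess; at the end stop it laps 6 to 12 mm over the cover. It runs against the cover's edge if the cover stands proud.
- lock_grip (a point): Centre of the lock's black upright grip: 12 mm thick along the seat's x, 40 mm wide along y, 26 mm high, from 5.5 to 31.5 mm above the deck, free on all sides; it moves with the lock. Fully open it is 136 mm to the +x side of the seat point, and the deck goes on for 48 mm behind it.
- solvent_bottle: Bystander: glass solvent bottle with blue cap, 86 mm across, 185 mm tall, standing on the bench. Origin at the centre of its underside.
- vial_rack: Bystander: small blue rack of amber vials, 60 x 95 x 43 mm, standing on the detector's deck. Origin at the centre of its underside.
- lamp_carton: Bystander: open cardboard carton with the old lamp, 75 x 130 x 40 mm (x, y, z), standing on the detector's deck. Origin at the centre of its underside.
- screwdriver: Bystander: screwdriver 190 mm long lying on the bench.
Things that resemble listed ones, but are neither listed nor needed, are in the scene too. What is shaped like the part that bears cover_grip but blue is not meant.

How it is judged:
On the way, in this order (a step that is already met when the one before it is completed fails the run):
1. the cover lies flush in its recess, tongue under the lip, the lock not yet over it (x of cover_tongue in the frame of seat below -0.069 m and z of cover_tongue in the frame of seat below 0.0055 m and z of cover_grip in the frame of seat between 0.0175 and 0.0225 m and angle between the z axis of cover_grip and the z axis of seat, either way round below 0.025 rad and angle between the x axis of cover_grip and the x axis of seat, either way round below 0.07 rad and horizontal distance between cover_grip and seat below 0.008 m and value of joint lock below 0.02 m), for 0.2 s.
2. the lock is at its end stop over the cover (value of joint lock above 0.0275 m), for 0.2 s.
At the end, for the whole second after the job is handed in: The cover lies flush in its recess (within 2.5 mm of the seated height and 0.025 rad of level, within 8 mm of the recess's middle and 0.07 rad of square), its tongue at least 6 mm under the lip, and the lock is within 2.5 mm of its end stop over the cover's edge (x of cover_tongue in the frame of seat below -0.069 m and z of cover_tongue in the frame of seat below 0.0055 m and z of cover_grip in the frame of seat between 0.0175 and 0.0225 m and angle between the z axis of cover_grip and the z axis of seat, either way round below 0.025 rad and angle between the x axis of cover_grip and the x axis of seat, either way round below 0.07 rad and horizontal distance between cover_grip and seat below 0.008 m and value of joint lock above 0.0275 m); the robot touches nothing.
It fails at once if the solvent bottle is moved by more than 30 mm or tipped (distance of solvent_bottle from where it was at the start of the episode above 0.03 m or angle between solvent_bottle's own z axis and vertical above 0.4 rad).
It fails at once if the vial rack is moved by more than 30 mm (distance of vial_rack from where it was at the start of the episode above 0.03 m).
It fails at once if the lamp carton is moved by more than 30 mm (distance of lamp_carton from where it was at the start of the episode above 0.03 m).
It fails at once if the screwdriver is moved by more than 30 mm (distance of screwdriver from where it was at the start of the episode above 0.03 m).
It also fails if it takes over 56 s, if anything falls off the work surface, if the arm or the gripper's body presses on something with over 40 N, if the wrist force passes 120 N, or if a joint passes its speed limit or range.

## Working session

There is one attempt and no reset: what is moved stays moved. The work goes in short steps, Python scripts to look and compute and a tool call to move; the robot and the scene stay as the last step left them, time stands still between calls to the robot, and variables do not carry over. Pictures are saved under pics/ and viewed, at most 10 in all, crops included, and the job is handed in when it is done.

Besides the shell and the picture viewer there is one more tool, called after ">>>" as name(argument=value, ...), one argument or row to a line, values as JSON. arm_command: Moves the arm, as the interface text tells. Its arguments: {"type":"object","properties":{"steps":{"type":"string"},"grip_force":{"type":"number"}},"required":["steps"]}

```bash
ls; mkdir -p pics; cat > h.py <<'E'
import numpy as np, cv2
from bench import bot, cams
def grab(n):
    o=bot.get_obs(); im,d=cams.grab_frame(n); return o,im,d
def save(im,p): cv2.imwrite('pics/'+p,cv2.cvtColor(im,cv2.COLOR_RGB2BGR))
def pts(n,d,o=None,mask=None):
    m=cams.camera_model(n); K=np.array(m['mtx'])
    ok=d>0
    if mask is not None: ok&=mask
    v,u=np.nonzero(ok); z=d[v,u]
    P=np.stack([(u-K[0,2])*z/K[0,0],(v-K[1,2])*z/K[1,1],z],1)
    if 'hand_eye' in m:
        H=np.array(m['hand_eye']); P=P@H[:3,:3].T+H[:3,3]
        P=P@np.array(o['orientation']).T+np.array(o['tool_pos'])
    else:
        R=cv2.Rodrigues(np.array(m['rvec'],float))[0]; P=(P-np.array(m['tvec']).ravel())@R
    return P,u,v
E
python3 - <<'E'
from h import *
o,a,da=grab('top'); 
for t in ['cover_grip','lock_grip','vial_rack','lamp_carton','solvent_bottle','screwdriver']:
    for r in cams.masks_of('top',t):
        P,u,v=pts('top',da,mask=r['pixels']); print(t,round(r['conf'],2),r['extent'],np.median(P,0).round(3) if len(P) else None, P.max(0).round(3) if len(P) else None)
save(a,'top.png'); o,b,db=grab('scene'); save(b,'scene.png')
print(o['tool_pos'],np.round(o['orientation'],3),o['time'])
for n in ['top','scene']: print(cams.camera_model(n))
E
```

```text
pics
cover_grip 0.91 [400.0, 185.2, 63.5, 58.4] [ 0.499 -0.364  0.006] [ 0.589 -0.28   0.038]
cover_grip 0.73 [388.7, 270.9, 62.2, 43.1] [ 0.295 -0.316  0.006] [ 0.351 -0.242  0.038]
cover_grip 0.47 [227.9, 156.8, 21.2, 23.9] [0.602 0.149 0.146] [0.635 0.177 0.175]
lock_grip 0.91 [226.9, 150.7, 21.6, 30.2] [0.603 0.148 0.146] [0.639 0.177 0.175]
lock_grip 0.23 [142.4, 219.3, 45.7, 42.2] [0.426 0.305 0.169] [0.466 0.375 0.187]
vial_rack 0.85 [141.7, 218.9, 47.5, 38.3] [0.426 0.303 0.169] [0.466 0.363 0.187]
lamp_carton 0.73 [122.3, 170.7, 65.2, 41.3] [0.541 0.337 0.161] [0.597 0.408 0.191]
solvent_bottle 0.62 [344.1, 101.2, 34.2, 43.6] [ 0.72  -0.152  0.126] [ 0.837 -0.115  0.188]
screwdriver 0.76 [446.5, 125.8, 14.1, 53.2] [ 0.69  -0.421  0.021] [ 0.751 -0.404  0.03 ]
[0.14845935 0.60707727 0.40457952] [[-0.971  0.238 -0.   ]
 [ 0.238  0.971 -0.   ]
 [-0.    -0.    -1.   ]] 0.35
{'mtx': array([[388.09227545,   0.        , 315.23985287],
       [  0.        , 388.09227545, 200.30245943],
       [  0.        ,   0.        ,   1.        ]]), 'rvec': array([ 2.1327797 , -2.13920767,  0.14619577]), 'tvec': array([-0.03753511,  0.53542196,  0.99531689])}
{'mtx': array([[452.22485436,   0.        , 321.29207127],
       [  0.        , 452.22485436, 204.18540221],
       [  0.        ,   0.        ,   1.        ]]), 'rvec': array([ 0.98416347,  2.43680247, -1.07941427]), 'tvec': array([ 0.41585717, -0.13862794,  1.68327515])}
```

View pics/top.png

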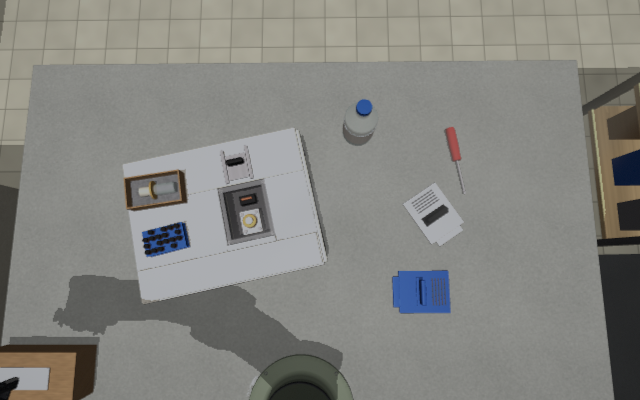

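View pics/scene.png

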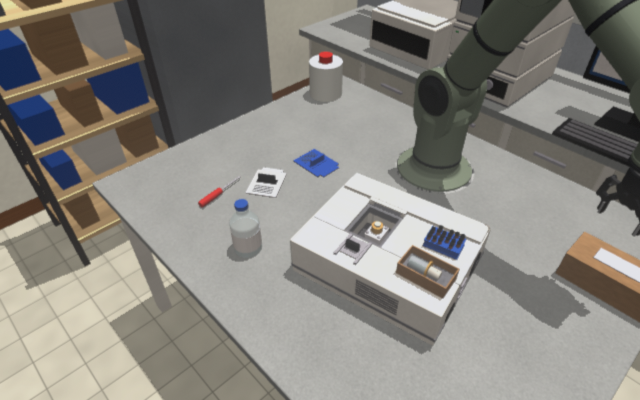

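Top view: the loose white cover with its black bar is at pixel (435,213). Its look-alike, the blue cover, is at (422,291). The lamp bay is at (247,212) and its lock at (236,162). The bottle is at (360,120), the screwdriver at (456,160), the carton at (155,190) and the rack at (165,240).

Candidates for cover_grip are the white plate with black bar (435,213), the blue plate (422,291) and the lock's black grip (235,161). I choose the first and will check it in a crop.

```bash
python3 - <<'E'
from h import *
o,a,da=grab('top')
save(cv2.resize(np.hstack([a[140:270,380:480],a[140:270,200:300]]),None,fx=4,fy=4,interpolation=cv2.INTER_CUBIC)[:,:800],'crop.png')
r=max((r for r in cams.masks_of('top','cover_grip')),key=lambda r:r['conf'])
P,u,v=pts('top',da,mask=r['pixels'])
pl=P[(P[:,2]<.012)&(P[:,2]>0.003)]; print('plate rect',cv2.minAreaRect((pl[:,:2]*1000).astype(np.float32)))
b=P[P[:,2]>.022]; print('bar',len(b),cv2.minAreaRect((b[:,:2]*1000).astype(np.float32)),b[:,2].max())
P,u,v=pts('top',da)
def rect(m,n):
    q=P[m]; print(n,len(q),q.mean(0).round(3),cv2.minAreaRect((q[:,:2]*1000).astype(np.float32)))
z=P[:,2]; w=(u>205)&(u<290)&(v>140)&(v<250)
rect(w&(z<.128)&(u>222)&(u<272)&(v>180)&(v<243),'hole')
rect(w&(z>.16)&(v<175),'lockgrip')
rect((u>110)&(u<330)&(v>120)&(v<305)&(z>.135)&(z<.156),'deck')
for hz in np.arange(.125,.156,.002): print(round(hz,3),(w&(z>=hz)&(z<hz+.002)).sum(),end=' ')
E
```

```text
plate rect ((498.2621154785156, -365.2209777832031), (148.9965057373047, 110.24046325683594), 33.13309097290039)
bar 115 ((498.3350830078125, -364.6896057128906), (12.030824661254883, 63.33025360107422), 33.15412521362305) 0.037601242745627206
hole 1856 [0.5   0.137 0.075] ((499.6256103515625, 134.47866821289062), (128.02244567871094, 104.71624755859375), 11.611259460449219)
lockgrip 105 [0.611 0.151 0.17 ] ((612.5718383789062, 151.5123291015625), (14.633535385131836, 38.80741882324219), 11.392292022705078)
deck 20334 [0.483 0.174 0.144] ((491.91046142578125, 184.022705078125), (345.04656982421875, 443.6993408203125), 12.234633445739746)
0.125 20 0.127 14 0.129 63 0.131 227 0.133 378 0.135 405 0.137 1353 0.139 2241 0.141 1066 0.143 274 0.145 217 0.147 233 0.149 328 0.151 222 0.153 58 0.155 5
```

View pics/crop.png

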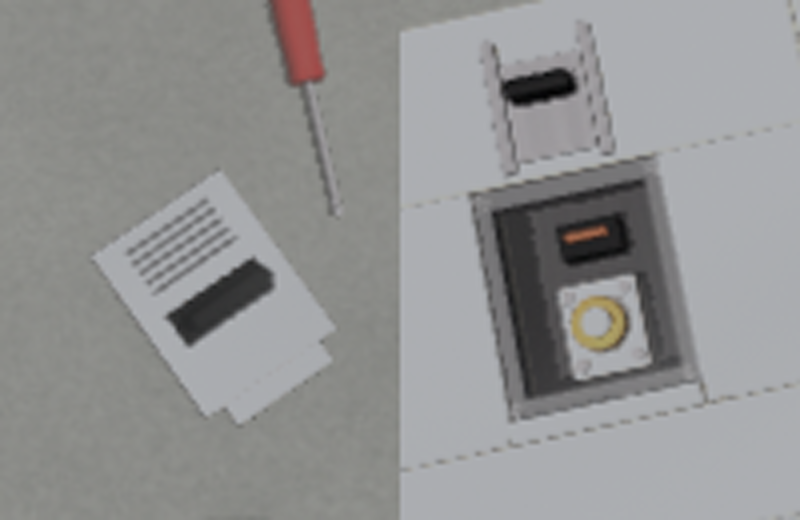

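The crop on the left confirms the choice: a white plate with black bar, its tongue pointing to the lower right (world -x,-y), so cover x is at about +33°. On the right is the open lamp bay with the lock fully open above it. I'll move over the bay for a closer look on the way to the cover.

```bash
cat >> h.py <<'E'
from scipy.spatial.transform import Rotation as Ro
def Rt(yaw,pitch=0):
    # tool pointing down, y along yaw (deg); pitch>0 lowers the -x(seat) end (rotation about seat y by -pitch)
    c,s=np.cos(np.radians(yaw)),np.sin(np.radians(yaw))
    B=np.array([[-s,c,0],[c,s,0],[0,0,-1.]])
    return Ro.from_rotvec(-np.radians(pitch)*np.array([-s,c,0])).as_matrix()@B
def plan(p,R,n,o=None,p0=None,R0=None):
    """constant world step, constant turn, n rows -> numbers"""
    o=bot.get_obs() if o is None else o
    p0=np.array(o['tool_pos']) if p0 is None else p0; R0=np.array(o['orientation']) if R0 is None else R0
    w=Ro.from_matrix(R0.T@R).as_rotvec()/n; d=(np.array(p)-p0)/n; Rc=R0
    print('dist/row mm',np.linalg.norm(d)*1000,'deg/row',np.degrees(np.linalg.norm(w)))
    for i in range(n):
        print(*(np.r_[Rc.T@d/.5,w/(2*np.pi)].round(4)+0.),';'); Rc=Rc@Ro.from_rotvec(w).as_matrix()
E
python3 - <<'E'
from h import *
print(cams.camera_model('wrist'))
plan([.48,.125,.45],Rt(11.6),11)
E
```

```text
{'mtx': array([[341.52182295,   0.        , 323.41562243],
       [  0.        , 341.52182295, 201.6217107 ],
       [  0.        ,   0.        ,   1.        ]]), 'hand_eye': array([[-4.23656989e-04, -9.46831421e-01, -3.21729827e-01,
         8.26266553e-02],
       [ 9.99999235e-01, -7.75136416e-04,  9.64370798e-04,
         7.24089845e-04],
       [-1.16248108e-03, -3.21729172e-01,  9.46831024e-01,
         2.96074345e-02],
       [ 0.00000000e+00,  0.00000000e+00,  0.00000000e+00,
         1.00000000e+00]])}
dist/row mm 53.348319334527865 deg/row 5.878070529542756
-0.0794 -0.0708 -0.0082 0.0 0.0 0.0163 ;
-0.0862 -0.0623 -0.0082 0.0 0.0 0.0163 ;
-0.0921 -0.0532 -0.0082 0.0 0.0 0.0163 ;
-0.0971 -0.0435 -0.0082 0.0 0.0 0.0163 ;
-0.101 -0.0333 -0.0082 0.0 0.0 0.0163 ;
-0.1039 -0.0228 -0.0082 0.0 0.0 0.0163 ;
-0.1057 -0.012 -0.0082 0.0 0.0 0.0163 ;
-0.1064 -0.0011 -0.0082 0.0 0.0 0.0163 ;
-0.1059 0.0098 -0.0082 0.0 0.0 0.0163 ;
-0.1044 0.0206 -0.0082 0.0 0.0 0.0163 ;
-0.1017 0.0312 -0.0082 0.0 0.0 0.0163 ;
```

>>> arm_command(
  steps="-0.079 -0.071 -0.010 0 0 0.0163 0; -0.086 -0.062 -0.010 0 0 0.0163 0; -0.092 -0.053 -0.010 0 0 0.0163 0; -0.097 -0.044 -0.010 0 0 0.0163 0; -0.101 -0.033 -0.010 0 0 0.0163 0; -0.104 -0.023 -0.010 0 0 0.0163 0; -0.106 -0.012 -0.010 0 0 0.0163 0; -0.106 -0.001 -0.010 0 0 0.0163 0",
)

```text
time: 1.5
tool_pos: [0.3901, 0.2552, 0.4451]
orientation: [[-0.487, 0.874, 0.0], [0.874, 0.487, 0.001], [0.0, 0.001, -1.0]]
ft_force: [0.6, -0.0, 0.0]
finger_gap: 0.0857
finger_force: 0.0
```

>>> arm_command(
  steps="-0.106 0.010 -0.008 0 0 0.0163 0; -0.104 0.021 -0.008 0 0 0.0163 0; -0.102 0.031 -0.008 0 0 0.0163 0; 0 0 0 0 0 0 0; 0 0 0 0 0 0 0; 0 0 0 0 0 0 0; 0 0 0 0 0 0 0; 0 0 0 0 0 0 0",
)

```text
time: 2.5
tool_pos: [0.48, 0.1259, 0.4567]
orientation: [[-0.204, 0.979, -0.0], [0.979, 0.204, 0.0], [0.0, 0.0, -1.0]]
ft_force: [-0.8, -0.5, -0.4]
finger_gap: 0.0853
finger_force: 0.0
```

```bash
python3 - <<'E'
from h import *
o,a,d=grab('wrist'); save(a,'w1.png'); np.savez('w1.npz',a=a,d=d,p=o['tool_pos'],R=o['orientation'])
print(o['tool_pos'],np.round(o['orientation'],3),o['time'],o['ft_force'],np.abs(o['qvel']).max(),o['qpos'])
E
```

```text
[0.48002353 0.12591577 0.45671798] [[-0.204  0.979 -0.   ]
 [ 0.979  0.204  0.   ]
 [ 0.     0.    -1.   ]] 2.5 [-0.79795152 -0.54228172 -0.3734429 ] 0.0031110616963755467 [-0.71302397  0.27353035  0.41904557  1.88314981 -0.13014381  1.011368
 -0.03330569]
```

View pics/w1.png

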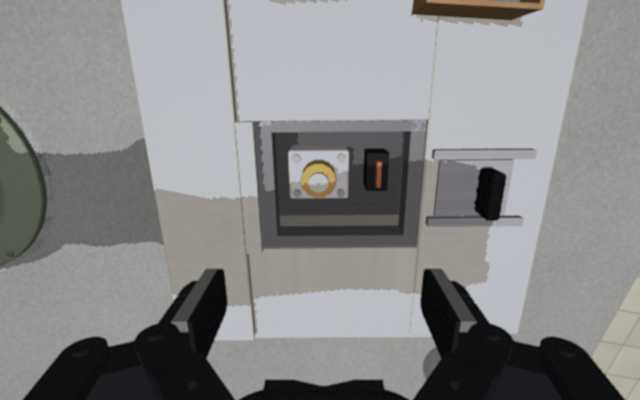

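Wrist view: the recess spans columns 258-425 and rows 122-247, with the lip on its left side (col ~250). The lock grip is at (490,192), fully open. Next I measure the recess edges from the depth and a rectified view.

```bash
python3 - <<'E'
from h import *
f=np.load('w1.npz'); a,d=f['a'],f['d']; o=dict(tool_pos=f['p'],orientation=f['R'])
P,u,v=pts('wrist',d,o)
c0=np.array([.48,.125])
# deck plane
s=(u>440)&(u<520)&(v>235)&(v<300); s2=(u>265)&(u<410)&(v>30)&(v<110)
print('deck z',np.median(P[s,2]),np.median(P[s2,2]),P[s2,2].std())
s=(u>262)&(u<410)&(v>124)&(v<129)|(u>408)&(u<418)&(v>140)&(v<230); print('ledge',np.median(P[s,2]))
s=(u>237)&(u<250)&(v>130)&(v<240); print('lip top',np.median(P[s,2]))
m=(P[:,2]>.155)&(u>470)&(u<515)&(v>160)&(v<225); 
q=P[m]; print('lock grip',len(q),q[:,2].max(),np.median(q[q[:,2]>q[:,2].max()-.004],0)); 
q=q[q[:,2]>q[:,2].max()-.006]; print(cv2.minAreaRect((q[:,:2]*1000).astype(np.float32)))
# rectify at deck height
m=cams.camera_model('wrist'); K=m['mtx']; H=m['hand_eye']
zd=np.median(P[s2,2])
T=np.eye(4);T[:3,:3]=o['orientation'];T[:3,3]=o['tool_pos']; W=np.linalg.inv(T@H)
def rect(zd,yaw,c,hx=.17,hy=.1,sc=2000):
    e=np.array([np.cos(yaw),np.sin(yaw)]);n=np.array([-e[1],e[0]])
    X,Y=np.meshgrid(np.arange(-hx,hx,1/sc),np.arange(hy,-hy,-1/sc))
    w=np.stack([c[0]+X*e[0]+Y*n[0],c[1]+X*e[1]+Y*n[1],0*X+zd],-1)@W[:3,:3].T+W[:3,3]
    p=w@K.T; p=(p[...,:2]/p[...,2:]).astype(np.float32)
    return cv2.remap(a,p[...,0],p[...,1],cv2.INTER_LINEAR)
for dg in [10.5,11,11.5,12,12.5]:
    g=cv2.cvtColor(rect(zd,np.radians(dg),c0),cv2.COLOR_RGB2GRAY).astype(float)
    # sharpness of the +x and y edges
    col=g[120:280].mean(0); row=g[:,220:470].mean(1)
    print(dg,'x',np.sort(np.abs(np.diff(col)))[-5:].round(1),'y',np.sort(np.abs(np.diff(row)))[-5:].round(1))
r=rect(zd,np.radians(11.6),c0); save(r,'rect.png')
g=cv2.cvtColor(r,cv2.COLOR_RGB2GRAY).astype(float)
col=np.diff(g[130:270].mean(0)); row=np.diff(g[:,220:440].mean(1))
print('col edges mm',[(i/2-170,round(col[i])) for i in range(len(col)) if abs(col[i])>5])
print('row edges mm',[(100-i/2,round(row[i])) for i in range(len(row)) if abs(row[i])>5])
E
```

```text
deck z 0.14095839384100448 0.14117083052219404 0.0007379905596255424
ledge 0.13502672459282136
lip top 0.15196198916882758
lock grip 1173 0.1744372749465049 [0.61241837 0.15514975 0.17210465]
((613.4085693359375, 154.3311309814453), (14.149681091308594, 39.97092056274414), 12.785459518432617)
10.5 x [14.  14.2 14.6 18.  18. ] y [7.7 7.9 8.  8.5 8.7]
11 x [14.9 15.1 16.1 19.  20.5] y [ 8.9  9.8 10.  10.2 11.2]
11.5 x [15.6 15.7 18.1 19.6 22.1] y [10.6 10.6 12.1 12.4 13.8]
12 x [15.8 16.1 19.2 19.6 22.6] y [10.8 12.  12.2 13.9 15.1]
12.5 x [15.5 15.9 18.6 19.3 22. ] y [10.7 11.3 12.1 13.7 14. ]
col edges mm [(-149.0, 9), (-148.5, 13), (-148.0, 14), (-147.5, 12), (-147.0, 8), (-73.5, -6), (-73.0, -5), (-71.5, 7), (-71.0, 5), (-59.0, -6), (-58.5, -13), (-58.0, -20), (-57.5, -22), (-57.0, -18), (-56.5, -10), (-43.5, -7), (-43.0, -12), (-42.5, -16), (-42.0, -16), (-41.5, -11), (-30.5, 9), (-30.0, 15), (-29.5, 16), (-29.0, 14), (-28.5, 9), (20.5, -6), (21.0, -10), (21.5, -14), (22.0, -14), (22.5, -11), (23.0, -6), (34.5, -6), (35.0, -7), (35.5, -5), (50.0, -6), (50.5, -5), (67.5, -6), (68.0, -7), (68.5, -5), (72.0, 9), (72.5, 11), (73.0, 11), (73.5, 8), (85.5, 9), (86.0, 12), (86.5, 13), (87.0, 11), (87.5, 8), (88.0, 6), (92.0, -5), (97.5, -7), (98.0, -11), (98.5, -11), (99.0, -6), (133.5, -7), (134.0, -10), (134.5, -12), (135.0, -11), (135.5, -9), (136.0, -5), (156.5, 7), (157.0, 13), (157.5, 17), (158.0, 17), (158.5, 14), (159.0, 9)]
row edges mm [(59.0, -10), (58.5, -14), (58.0, -13), (57.5, -10), (50.0, -5), (49.5, -7), (49.0, -11), (48.5, -9), (48.0, -8), (34.0, 8), (33.5, 9), (33.0, 9), (-8.0, -6), (-8.5, -8), (-9.0, -7), (-9.5, -7), (-24.5, 6), (-34.5, -5), (-35.0, -8), (-35.5, -7), (-36.0, -5), (-44.0, 5), (-44.5, 6), (-45.0, 6), (-56.0, 6), (-56.5, 8), (-57.0, 12), (-57.5, 11), (-58.0, 8), (-58.5, 7)]
```

View pics/rect.png

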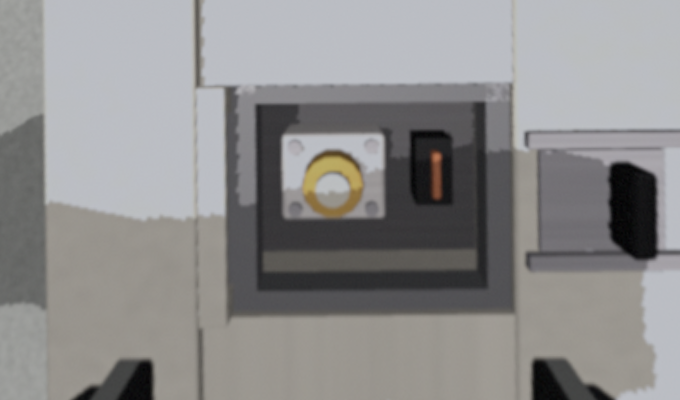

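The rectified view, corrected for parallax, gives:
- **Yaw:** about 12°.
- **+x wall and lip edge:** both put the seat 7.6 mm along x from my reference.
- **Rows:** walls at +58.3 and -57.2 mm.

So the seat is at about (0.487, 0.127, 0.1345). The lock grip is 129 mm from the seat, so the lock stands at about 7 mm. Next I go to the cover.

```bash
python3 - <<'E'
from h import *
plan([.498,-.365,.34],Rt(33.1),9)
E
```

```text
dist/row mm 56.093066512318046 deg/row 2.372225209456112
-0.1076 -0.0183 0.0259 0.0 0.0 -0.0066 ;
-0.1068 -0.0227 0.0259 0.0 0.0 -0.0066 ;
-0.1057 -0.0271 0.0259 0.0 0.0 -0.0066 ;
-0.1045 -0.0315 0.0259 0.0 0.0 -0.0066 ;
-0.1031 -0.0358 0.0259 0.0 0.0 -0.0066 ;
-0.1015 -0.04 0.0259 0.0 0.0 -0.0066 ;
-0.0998 -0.0442 0.0259 0.0 0.0 -0.0066 ;
-0.0979 -0.0483 0.0259 0.0 0.0 -0.0066 ;
-0.0958 -0.0523 0.0259 0.0 0.0 -0.0066 ;
```

>>> arm_command(
  steps="-0.108 -0.018 0.026 0 0 -0.0066 0; -0.107 -0.023 0.026 0 0 -0.0066 0; -0.106 -0.027 0.026 0 0 -0.0066 0; -0.1045 -0.0315 0.026 0 0 -0.0066 0; -0.103 -0.036 0.026 0 0 -0.0066 0; -0.1015 -0.040 0.026 0 0 -0.0066 0; -0.100 -0.044 0.026 0 0 -0.0066 0; -0.098 -0.048 0.026 0 0 -0.0066 0",
)

```text
time: 3.55
tool_pos: [0.4964, -0.3128, 0.3522]
orientation: [[-0.512, 0.859, 0.0], [0.859, 0.512, 0.0], [0.0, 0.0, -1.0]]
ft_force: [0.4, 0.9, 0.7]
finger_gap: 0.0854
finger_force: 0.0
```

>>> arm_command(
  steps="-0.096 -0.052 0.026 0 0 -0.0066 0; 0 0 0 0 0 0 0; 0 0 0 0 0 0 0; 0 0 0 0 0 0 0; 0 0 0 0 0 0 0; 0 0 0 0 0 0 0; 0 0 0 0 0 0 0; 0 0 0 0 0 0 0",
)

```text
time: 4.55
tool_pos: [0.4985, -0.3657, 0.3398]
orientation: [[-0.546, 0.838, 0.0], [0.838, 0.546, -0.0], [-0.0, 0.0, -1.0]]
ft_force: [-0.2, -0.9, -0.1]
finger_gap: 0.0851
finger_force: 0.0
```

```bash
python3 - <<'E'
from h import *
o,a,d=grab('wrist'); save(a,'w2.png')
for r in cams.masks_of('wrist','cover_grip'):
    P,u,v=pts('wrist',d,o,r['pixels']); print(r['conf'],r['extent'])
    pl=P[(P[:,2]<.012)&(P[:,2]>0.002)]; print('plate',len(pl),np.median(pl[:,2]),cv2.minAreaRect((pl[:,:2]*1000).astype(np.float32)))
    b=P[P[:,2]>.029]; print('bar',len(b),cv2.minAreaRect((b[:,:2]*1000).astype(np.float32)),np.percentile(b[:,2],95))
print(o['tool_pos'],np.round(o['orientation'],3),o['time'],o['qpos'].round(2))
E
```

```text
0.8 [41.7, 1.4, 178.9, 115.9]
plate 12230 0.007276540724567182 ((294.94293212890625, -339.7413635253906), (106.98519134521484, 113.33020782470703), 89.93013763427734)
bar 408 ((317.0496826171875, -317.20635986328125), (23.441383361816406, 11.895323753356934), 1.8031095266342163) 0.03603208573265711
0.67 [240.7, 117.5, 170.5, 119.7]
plate 17250 0.007137840182796562 ((500.3879699707031, -362.9562072753906), (151.77322387695312, 110.37351989746094), 33.48775863647461)
bar 1040 ((499.4929504394531, -363.04974365234375), (11.901209831237793, 63.09679412841797), 33.514373779296875) 0.03594760974349298
[ 0.49851094 -0.36568922  0.33975695] [[-0.546  0.838  0.   ]
 [ 0.838  0.546 -0.   ]
 [-0.     0.    -1.   ]] 4.55 [ 0.29  0.62  0.37  1.69 -0.28  0.88  1.35]
```

View pics/w2.png

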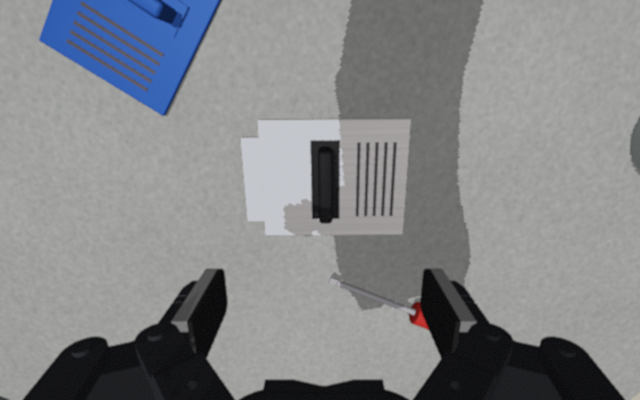

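The bar is centred at pixel (325,180), with the tongue on the left and the screwdriver tip at (335,280), well clear. Wrist measurement: bar at (0.4995, -0.363), yaw 33.5°. Now I descend, grip and lift.

>>> arm_command(
  steps="0.0034 0.0046 0.08 0 0 -0.0011 0; 0 0 0.08 0 0 0 0; 0 0 0.08 0 0 0 0; 0 0 0.055 0 0 0 0; 0 0 0.0205 0 0 0 0; 0 0 0 0 0 0 0; 0 0 0 0 0 0 1; 0 0 0 0 0 0 1",
  grip_force=60,
)

```text
time: 5.65
tool_pos: [0.4998, -0.3632, 0.183]
orientation: [[-0.552, 0.834, 0.001], [0.834, 0.552, -0.001], [-0.001, 0.001, -1.0]]
ft_force: [-0.3, -0.1, 1.2]
finger_gap: 0.0515
finger_force: 0.0
```

>>> arm_command(
  steps="0 0 0 0 0 0 1; 0 0 0 0 0 0 1; 0 0 0 0 0 0 1; 0 0 0 0 0 0 1; 0 0 0 0 0 0 1; 0 0 -0.02 0 0 0 1; 0 0 -0.04 0 0 0 1; 0 0 -0.08 0 0 0 1",
)

```text
time: 6.65
tool_pos: [0.4992, -0.3629, 0.2528]
orientation: [[-0.552, 0.834, -0.002], [0.834, 0.552, 0.001], [0.002, -0.001, -1.0]]
ft_force: [0.5, -0.0, -2.2]
finger_gap: 0.0107
finger_force: 58.5
```

```bash
cat >> h.py <<'E'
SEAT=np.array([.4873,.1271,.1345]); YAW=12.0
def tcp_for(xt,zt,th,h=.1825,dx=0.,dy=0.,yaw=YAW,seat=SEAT):
    """TCP so that the tongue tip's underside is at (xt,zt) in seat frame, tilt th deg; dx,dy = bar offset of TCP"""
    t=np.radians(th); x=xt+(.075+dx)*np.cos(t)-h*np.sin(t); z=zt+(.075+dx)*np.sin(t)+h*np.cos(t)
    y=np.radians(yaw); return seat+np.array([x*np.cos(y)-dy*np.sin(y),x*np.sin(y)+dy*np.cos(y),z]), Rt(yaw,th)
E
python3 - <<'E'
from h import *
o=bot.get_obs(); p0=o['tool_pos']+[0,0,.157]; 
p,R=tcp_for(-.056,.045,8); print(p,np.round(R,3))
plan(p,R,10,p0=p0)
E
```

```text
[0.4803268  0.1256178  0.37066191] [[-0.208  0.969  0.136]
 [ 0.978  0.206  0.029]
 [-0.     0.139 -0.99 ]]
dist/row mm 49.04119442475556 deg/row 2.292878945893883
0.0836 0.0508 0.0079 -0.0022 -0.0004 0.006 ;
0.0854 0.0475 0.0084 -0.0022 -0.0004 0.006 ;
0.0872 0.0441 0.0088 -0.0022 -0.0004 0.006 ;
0.0888 0.0407 0.0091 -0.0022 -0.0004 0.006 ;
0.0902 0.0372 0.0094 -0.0022 -0.0004 0.006 ;
0.0916 0.0337 0.0097 -0.0022 -0.0004 0.006 ;
0.0928 0.0301 0.0098 -0.0022 -0.0004 0.006 ;
0.0939 0.0265 0.01 -0.0022 -0.0004 0.006 ;
0.0949 0.0228 0.0101 -0.0022 -0.0004 0.006 ;
0.0957 0.0191 0.0101 -0.0022 -0.0004 0.006 ;
```

>>> arm_command(
  steps="0 0 -0.105 0 0 0 1; 0 0 -0.105 0 0 0 1; 0 0 -0.105 0 0 0 1; 0.084 0.051 0.008 -0.0022 -0.0004 0.006 1; 0.085 0.0475 0.008 -0.0022 -0.0004 0.006 1; 0.087 0.044 0.009 -0.0022 -0.0004 0.006 1; 0.089 0.041 0.009 -0.0022 -0.0004 0.006 1; 0.090 0.037 0.009 -0.0022 -0.0004 0.006 1",
)

```text
time: 7.65
tool_pos: [0.4897, -0.1174, 0.3911]
orientation: [[-0.384, 0.921, 0.068], [0.923, 0.383, 0.022], [-0.006, 0.072, -0.997]]
ft_force: [0.3, 0.2, -3.2]
finger_gap: 0.0109
finger_force: 58.7
```

>>> arm_command(
  steps="0.0916 0.034 0.010 -0.0022 -0.0004 0.006 1; 0.093 0.030 0.010 -0.0022 -0.0004 0.006 1; 0.094 0.0265 0.010 -0.0022 -0.0004 0.006 1; 0.095 0.023 0.010 -0.0022 -0.0004 0.006 1; 0.0957 0.019 0.010 -0.0022 -0.0004 0.006 1; 0 0 0 0 0 0 1; 0 0 0 0 0 0 1; 0 0 0 0 0 0 1",
)

```text
time: 8.65
tool_pos: [0.4814, 0.1245, 0.3709]
orientation: [[-0.204, 0.969, 0.136], [0.979, 0.202, 0.03], [0.001, 0.14, -0.99]]
ft_force: [1.0, 0.3, -1.9]
finger_gap: 0.0106
finger_force: 58.6
```

```bash
python3 - <<'E'
from h import *
o,a,d=grab('wrist'); save(a,'w3.png'); np.savez('w3.npz',a=a,d=d,p=o['tool_pos'],R=o['orientation'])
p,R=tcp_for(-.056,.045,8); print(o['tool_pos'],p,np.degrees(Ro.from_matrix(np.array(o['orientation']).T@R).as_rotvec()).round(2),o['time'],o['ft_force'],o['moment'])
E
```

```text
[0.48141852 0.12446238 0.37093225] [0.4803268  0.1256178  0.37066191] [ 0.03 -0.04 -0.25] 8.65 [ 0.98859591  0.29544293 -1.89825724] [-0.04781944  0.25042993  0.02401025]
```

View pics/w3.png

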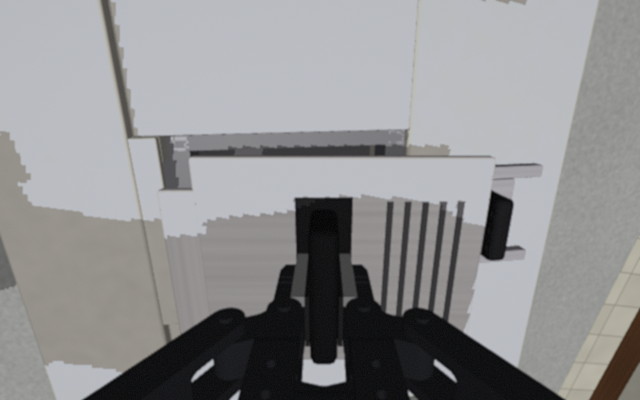

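The cover is held square and its tilted tongue (left, col ~165-190) is just short of the lip edge (col ~160). I now measure its pose in the hand from the depth.

```bash
python3 - <<'E'
from h import *
f=np.load('w3.npz'); a,d=f['a'],f['d']; o=dict(tool_pos=np.zeros(3),orientation=np.eye(3))
P,u,v=pts('wrist',d,o)  # tool frame
s=(u>370)&(u<470)&(v>165)&(v<195)|(u>210)&(u<285)&(v>170)&(v<250)
A=np.c_[P[s][:,:2],np.ones(s.sum())]; c=np.linalg.lstsq(A,P[s][:,2],rcond=None)[0]; r=P[:,2]-np.c_[P[:,:2],np.ones(len(P))]@c
print('plate top plane z=',c,'res',r[s].std(),'deg slopes x,y',np.degrees(np.arctan(c[:2])))
m=np.abs(r)<.0025; q=P[m]
for y0 in (-40,-20,20,40,60): 
    k=q[np.abs(q[:,1]*1000-y0)<2,0]; k=k[k<.08]; print('y',y0,'max x edge mm',np.round(k.max()*1000,1))
for x0 in (5,15,25,30,35,45,50):
    k=q[np.abs(q[:,0]*1000-x0)<2,1]; k=k[np.abs(k)<.09]; print('x',x0,'y range mm',np.round(k.min()*1000,1),np.round(k.max()*1000,1))
E
```

```text
plate top plane z= [-0.00256607  0.00095003  0.17547157] res 0.0005945207604760487 deg slopes x,y [-0.14702473  0.05443248]
y -40 max x edge mm 54.7
y -20 max x edge mm 54.7
y 20 max x edge mm 54.8
y 40 max x edge mm 54.6
y 60 max x edge mm 54.7
x 5 y range mm -74.0 75.8
x 15 y range mm -74.2 75.5
x 25 y range mm -73.8 75.8
x 30 y range mm -73.8 75.5
x 35 y range mm -74.0 75.4
x 45 y range mm -58.1 75.5
x 50 y range mm -57.8 75.5
```

```bash
sed -i 's/.1271,.1345/.1271,.134/' h.py; python3 - <<'E'
from h import *
k=dict(dx=-.0008,dy=.0003)
p,R=tcp_for(-.056,.0017,8,**k); plan(p,R,4)
p2,R2=tcp_for(-.074,.0017,8,**k); print(p2);plan(p2,R2,4,p0=p,R0=R)
E
```

```text
dist/row mm 11.036250206405162 deg/row 0.06427157463089687
0.0008 -0.0039 0.0217 0.0 0.0 -0.0002 ;
0.0008 -0.0039 0.0217 0.0 0.0 -0.0002 ;
0.0008 -0.0039 0.0217 0.0 0.0 -0.0002 ;
0.0008 -0.0039 0.0217 0.0 0.0 -0.0002 ;
[0.46188287 0.12200412 0.32675057]
dist/row mm 4.499999999999986 deg/row 0.0
0.0 -0.0089 -0.0013 0.0 0.0 0.0 ;
0.0 -0.0089 -0.0013 0.0 0.0 0.0 ;
0.0 -0.0089 -0.0013 0.0 0.0 0.0 ;
0.0 -0.0089 -0.0013 0.0 0.0 0.0 ;
```

>>> arm_command(
  steps="0.0008 -0.004 0.0217 0 0 -0.0002 1; 0.0008 -0.004 0.0217 0 0 -0.0002 1; 0.0008 -0.004 0.0217 0 0 -0.0002 1; 0.0008 -0.004 0.0217 0 0 -0.0002 1; 0 0 0 0 0 0 1; 0 0 0 0 0 0 1; 0 0 0 0 0 0 1; 0 0 0 0 0 0 1",
)

```text
time: 9.7
tool_pos: [0.4792, 0.1269, 0.3265]
orientation: [[-0.21, 0.968, 0.136], [0.978, 0.208, 0.03], [0.001, 0.14, -0.99]]
ft_force: [-0.3, -0.5, -2.6]
finger_gap: 0.0111
finger_force: 58.7
```

```bash
python3 - <<'E'
from h import *
k=dict(dx=-.0008,dy=.0003)
o=bot.get_obs();p,R=tcp_for(-.056,.0017,8,**k); print(o['tool_pos']-p,o['ft_force'],o['moment'],np.degrees(Ro.from_matrix(np.array(o['orientation']).T@R).as_rotvec()).round(2))
p2,R2=tcp_for(-.074,.0017,8,**k);plan(p2,R2,5)
o,a,d=grab('wrist'); np.savez('w4.npz',a=a,d=d); save(a[60:360,40:440],'w4.png')
E
```

```text
[-0.00032216  0.00119771 -0.00020996] [-0.33569185 -0.46364804 -2.61884575] [-0.04291675  0.24964882  0.02311685] [ 0.02 -0.06  0.14]
dist/row mm 3.595567597403103 deg/row 0.030851538915455536
-0.0005 -0.0071 -0.0011 0.0 0.0 0.0001 ;
-0.0005 -0.0071 -0.0011 0.0 0.0 0.0001 ;
-0.0005 -0.0071 -0.0011 0.0 0.0 0.0001 ;
-0.0005 -0.0071 -0.0011 0.0 0.0 0.0001 ;
-0.0005 -0.0071 -0.0011 0.0 0.0 0.0001 ;
```

View pics/w4.png

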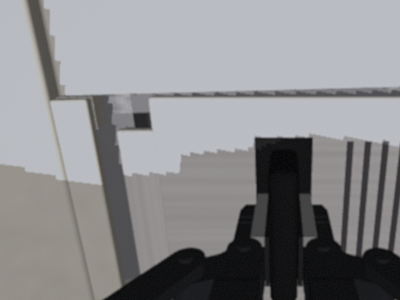

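The tongue is down in the recess just in front of the lip, with no contact force. Now I slide it under.

>>> arm_command(
  steps="-0.0007 -0.007 -0.001 0 0 0.0001 1; -0.0007 -0.007 -0.001 0 0 0.0001 1; -0.0007 -0.007 -0.001 0 0 0.0001 1; -0.0003 -0.007 -0.001 0 0 0 1; -0.0003 -0.007 -0.001 0 0 0 1; 0 0 0 0 0 0 1; 0 0 0 0 0 0 1; 0 0 0 0 0 0 1",
)

```text
time: 10.75
tool_pos: [0.4622, 0.1219, 0.3263]
orientation: [[-0.209, 0.968, 0.136], [0.978, 0.206, 0.03], [0.001, 0.139, -0.99]]
ft_force: [-0.8, 0.8, -3.1]
finger_gap: 0.0111
finger_force: 58.7
```

```bash
python3 - <<'E'
from h import *
k=dict(dx=-.0008,dy=.0003)
o=bot.get_obs();p,R=tcp_for(-.074,.0017,8,**k); print('seat-frame err',Ro.from_euler('z',-12,degrees=True).apply(o['tool_pos']-p),o['ft_force'],o['moment'],np.degrees(Ro.from_matrix(np.array(o['orientation']).T@R).as_rotvec()).round(2))
p1=np.array(o['tool_pos']);R1=np.array(o['orientation'])
# level about the tongue in steps
for th,zt in [(4,.0012),(1.5,.0008),(0,.0005)]:
    p2,R2=tcp_for(-.074,zt,th,**k); print(th,p2); plan(p2,R2,3,p0=p1,R0=R1); p1,R1=p2,R2
E
```

```text
seat-frame err [ 0.0003142  -0.00017412 -0.0004043 ] [-0.79099659  0.79077166 -3.0546418 ] [-0.03017533  0.17317101 -0.02364194] [ 0.01 -0.05  0.03]
4 [0.4748041  0.12475062 0.32243137]
dist/row mm 4.492655792683448 deg/row 1.3351646399020718
0.0001 0.0081 0.0038 0.0037 0.0 0.0 ;
0.0001 0.0082 0.0036 0.0037 0.0 0.0 ;
0.0001 0.0083 0.0034 0.0037 0.0 0.0 ;
1.5 [0.48273549 0.12643649 0.31917979]
dist/row mm 2.9120802236358605 deg/row 0.8333333333333335
0.0 0.0052 0.0025 0.0023 0.0 0.0 ;
0.0 0.0053 0.0025 0.0023 0.0 0.0 ;
0.0 0.0053 0.0024 0.0023 0.0 0.0 ;
0 [0.48743326 0.12743503 0.317     ]
dist/row mm 1.7580799353690897 deg/row 0.5
0.0 0.0032 0.0015 0.0014 0.0 0.0 ;
0.0 0.0032 0.0015 0.0014 0.0 0.0 ;
0.0 0.0032 0.0015 0.0014 0.0 0.0 ;
```

>>> arm_command(
  steps="0 0.0081 0.0038 0.0037 0 0 1; 0 0.0082 0.0036 0.0037 0 0 1; 0 0.0083 0.0034 0.0037 0 0 1; 0 0.0052 0.0025 0.0023 0 0 1; 0 0.0053 0.0025 0.0023 0 0 1; 0 0.0053 0.0024 0.0023 0 0 1; 0 0 0 0 0 0 1; 0 0 0 0 0 0 1",
)

```text
time: 11.75
tool_pos: [0.4826, 0.1262, 0.3192]
orientation: [[-0.209, 0.978, 0.026], [0.978, 0.208, 0.006], [0.001, 0.027, -1.0]]
ft_force: [-0.5, -0.4, -2.9]
finger_gap: 0.0112
finger_force: 58.7
```

>>> arm_command(
  steps="0 0.0032 0.0015 0.0014 0 0 1; 0 0.0032 0.0015 0.0014 0 0 1; 0 0.0032 0.0015 0.0014 0 0 1; 0 0 0 0 0 0 1; 0 0 0 0 0 0 1; 0 0 0 0 0 0 1; 0 0 0 0 0 0 1; 0 0 0 0 0 0 1",
)

```text
time: 12.75
tool_pos: [0.4873, 0.1273, 0.317]
orientation: [[-0.209, 0.978, -0.0], [0.978, 0.209, 0.001], [0.001, 0.0, -1.0]]
ft_force: [0.2, 0.3, -3.3]
finger_gap: 0.011
finger_force: 58.7
```

```bash
python3 - <<'E'
from h import *
k=dict(dx=-.0008,dy=.0003)
o=bot.get_obs();p,R=tcp_for(-.074,0,0,**k); print('seat-frame err',Ro.from_euler('z',-12,degrees=True).apply(o['tool_pos']-p),o['ft_force'],o['moment'],np.degrees(Ro.from_matrix(np.array(o['orientation']).T@R).as_rotvec()).round(2))
o,a,d=grab('wrist'); P,u,v=pts('wrist',d,o)
B=Ro.from_euler('z',-12,degrees=True).apply(P-SEAT)*1000
s=lambda x0,x1,y0,y1: np.median(B[(B[:,0]>x0)&(B[:,0]<x1)&(B[:,1]>y0)&(B[:,1]<y1)&(B[:,2]<25)],0).round(2)
print('plate +x',s(55,70,20,50),'plate -x',s(-52,-40,30,50),'deck +y',s(-40,60,64,85),'deck +x',s(84,95,40,55))
E
```

```text
seat-frame err [-0.0001443  -0.00012744  0.00051099] [ 0.20902623  0.27120087 -3.31206076] [-0.00685379 -0.00876504  0.02022357] [ 0.01 -0.05  0.04]
plate +x [62.51 35.73  7.78] plate -x [-46.    40.39   7.85] deck +y [10.03 74.82  7.16] deck +x [89.39 47.79  7.12]
```

The cover is level, about 0.7 mm proud, with no contact yet. I lower it gently and release.

>>> arm_command(
  steps="0 0 0.001 0 0 0 1; 0 0 0.001 0 0 0 1; 0 0 0 0 0 0 1; 0 0 0 0 0 0 0.5; 0 0 0 0 0 0 0.5; 0 0 0 0 0 0 0.5; 0 0 0 0 0 0 0.5; 0 0 0 0 0 0 0.5",
)

```text
time: 13.8
tool_pos: [0.4874, 0.1272, 0.316]
orientation: [[-0.209, 0.978, -0.0], [0.978, 0.209, 0.001], [0.001, 0.0, -1.0]]
ft_force: [-0.1, -0.3, 0.3]
finger_gap: 0.0426
finger_force: 0.0
```

```bash
python3 - <<'E'
from h import *
o,a,d=grab('wrist'); P,u,v=pts('wrist',d,o); print(o['ft_force'],o['finger_gap'],o['time'],o['finger_force'])
B=Ro.from_euler('z',-12,degrees=True).apply(P-SEAT)*1000
s=lambda x0,x1,y0,y1: np.median(B[(B[:,0]>x0)&(B[:,0]<x1)&(B[:,1]>y0)&(B[:,1]<y1)&(B[:,2]<25)],0).round(2)
print('plate +x',s(55,70,20,50),'plate -x',s(-52,-40,30,50),'deck +y',s(-40,60,64,85),'deck +x',s(84,95,40,55))
for r in cams.masks_of('wrist','lock_grip'): print(r['conf'],r['extent'])
q=B[(B[:,2]>30)&(B[:,2]<45)&(np.abs(B[:,0]-130)<30)&(np.abs(B[:,1])<30)]; print('lock',len(q),np.percentile(q,[2,50,98],axis=0).round(1))
p=SEAT+Ro.from_euler('z',12,degrees=True).apply([.129,0,.23]); print('above lock, raise first 50mm'); 
p0=np.array(o['tool_pos'])+[0,0,.05]; plan([p[0],p[1],p0[2]],Rt(12),4,p0=p0)
save(a,'w5.png')
E
```

```text
[-0.07092287 -0.265899    0.33211637] 0.04256626395386266 13.8 0.0
plate +x [62.47 35.76  7.14] plate -x [-45.96  40.37   7.08] deck +y [10.   74.81  7.15] deck +x [89.54 47.67  7.06]
0.91 [505.6, 224.2, 132.1, 124.9]
lock 2164 [[121.9 -18.4  30.2]
 [123.6  -3.4  35.2]
 [128.9  18.3  39. ]]
above lock, raise first 50mm
dist/row mm 32.2274007820965 deg/row 0.01527807089918621
-0.0001 0.0645 0.0 0.0 0.0 0.0 ;
-0.0001 0.0645 0.0 0.0 0.0 0.0 ;
-0.0001 0.0645 0.0 0.0 0.0 0.0 ;
-0.0001 0.0645 0.0 0.0 0.0 0.0 ;
```

View pics/w5.png

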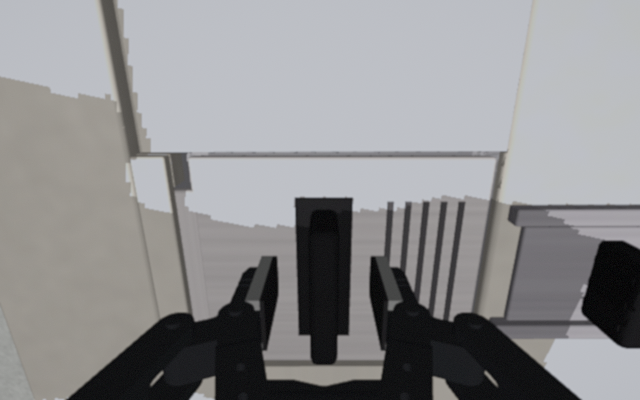

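The cover lies flush: plate top and deck both read 7.1 mm at all four patches, and the tongue is under the lip (col ~180). The lock grip's near face is at 122.5 mm, so its centre is at about 128.5 mm. Next I raise, go over the lock and grip it.

>>> arm_command(
  steps="0 0 -0.04 0 0 0 0.5; 0 0 -0.08 0 0 0 0.5; 0 0.0643 0 0 0 0 0.5; 0 0.0643 0 0 0 0 0.5; 0 0.0643 0 0 0 0 0.5; 0 0.0643 0 0 0 0 0.5; 0 0 0 0 0 0 0.5; 0 0 0 0 0 0 0.5",
)

```text
time: 14.9
tool_pos: [0.6127, 0.1538, 0.3757]
orientation: [[-0.208, 0.978, -0.001], [0.978, 0.208, 0.0], [0.001, -0.001, -1.0]]
ft_force: [-0.8, -0.5, 0.5]
finger_gap: 0.0426
finger_force: 0.0
```

```bash
python3 - <<'E'
from h import *
o,a,d=grab('wrist'); P,u,v=pts('wrist',d,o)
B=Ro.from_euler('z',-12,degrees=True).apply(P-SEAT)*1000
print('tcp seat',Ro.from_euler('z',-12,degrees=True).apply(o['tool_pos']-SEAT))
q=B[(B[:,2]>34)&(B[:,2]<45)&(np.abs(B[:,0]-130)<14)&(np.abs(B[:,1])<30)]; print('lock',len(q),np.percentile(q,[2,50,98],axis=0).round(1))
s=lambda x0,x1,y0,y1: np.median(B[(B[:,0]>x0)&(B[:,0]<x1)&(B[:,1]>y0)&(B[:,1]<y1)&(B[:,2]<25)],0).round(2)
print('plate +x',s(55,70,20,50),'deck +y',s(60,100,64,85))
E
```

```text
tcp seat [1.28228071e-01 3.85832640e-05 2.41726235e-01]
lock 1378 [[123.3 -17.4  34.8]
 [129.1   2.   38.1]
 [135.2  19.7  39.5]]
plate +x [62.48 35.38  7.17] deck +y [79.58 74.86  7.13]
```

>>> arm_command(
  steps="0.001 0.002 0.045 0 0 0 0.5; 0 0 0.044 0 0 0 0.5; 0 0 0.02 0 0 0 0.5; 0 0 0 0 0 0 1; 0 0 0 0 0 0 1; 0 0 0 0 0 0 1; 0 0 0 0 0 0 1; 0 0 0 0 0 0 1",
  grip_force=40,
)

```text
time: 15.95
tool_pos: [0.6142, 0.1547, 0.3224]
orientation: [[-0.208, 0.978, 0.001], [0.978, 0.208, 0.001], [0.001, 0.001, -1.0]]
ft_force: [-1.5, -0.5, 7.4]
finger_gap: 0.0111
finger_force: 42.4
```

Gripped. I relieve the 7 N of vertical load slightly, then slide the lock most of the way.

>>> arm_command(
  steps="0 0 -0.0025 0 0 0 1; 0 -0.008 0 0 0 0 1; 0 -0.008 0 0 0 0 1; 0 -0.008 0 0 0 0 1; 0 -0.008 0 0 0 0 1; 0 -0.008 0 0 0 0 1; 0 0 0 0 0 0 1; 0 0 0 0 0 0 1",
)

```text
time: 16.95
tool_pos: [0.5942, 0.1505, 0.3225]
orientation: [[-0.208, 0.978, -0.001], [0.978, 0.208, 0.0], [0.001, -0.001, -1.0]]
ft_force: [-1.3, -2.9, -15.3]
finger_gap: 0.0113
finger_force: 39.4
```

```bash
python3 - <<'E'
from h import *
o=bot.get_obs()
print('tcp seat',Ro.from_euler('z',-12,degrees=True).apply(o['tool_pos']-SEAT),o['ft_force'],o['finger_force'],o['time'],o['finger_gap'])
E
```

```text
tcp seat [0.10941911 0.00065609 0.18853474] [ -1.27683772  -2.86146388 -15.30552632] 39.4178169965744 16.95 0.011268294093909923
```

>>> arm_command(
  steps="0 -0.002 0.0014 0 0 0 1; 0 -0.002 0 0 0 0 1; 0 -0.002 0 0 0 0 1; 0 -0.001 0 0 0 0 1; 0 0 0 0 0 0 1; 0 0 0 0 0 0 1; 0 0 0 0 0 0 1; 0 0 0 0 0 0 1",
)

```text
time: 17.95
tool_pos: [0.5912, 0.1498, 0.3224]
orientation: [[-0.209, 0.978, 0.001], [0.978, 0.209, 0.001], [0.001, 0.001, -1.0]]
ft_force: [3.3, -2.4, 3.4]
finger_gap: 0.0112
finger_force: 42.1
```

```bash
python3 - <<'E'
from h import *
o=bot.get_obs()
print('tcp seat',Ro.from_euler('z',-12,degrees=True).apply(o['tool_pos']-SEAT),'F seat',Ro.from_euler('z',-12,degrees=True).apply(o['ft_force']),o['time'])
E
```

```text
tcp seat [0.10634565 0.00064406 0.18837227] F seat [ 2.69495538 -3.01525334  3.38346383] 17.95
```

>>> arm_command(
  steps="0 -0.001 0 0 0 0 1; 0 -0.001 0 0 0 0 1; 0 0 0 0 0 0 1; 0 0 0 0 0 0 1; 0 0 0 0 0 0 1; 0 0 0 0 0 0 1; 0 0 0 0 0 0 1; 0 0 0 0 0 0 1",
)

```text
time: 18.95
tool_pos: [0.5903, 0.1497, 0.3224]
orientation: [[-0.209, 0.978, 0.001], [0.978, 0.209, 0.001], [0.001, 0.001, -1.0]]
ft_force: [3.9, -2.4, 6.0]
finger_gap: 0.0109
finger_force: 42.3
```

```bash
python3 - <<'E'
from h import *
o=bot.get_obs()
print('tcp seat',Ro.from_euler('z',-12,degrees=True).apply(o['tool_pos']-SEAT),'F seat',Ro.from_euler('z',-12,degrees=True).apply(o['ft_force']),o['time'])
E
```

```text
tcp seat [0.10541689 0.000669   0.1883661 ] F seat [ 3.2895748  -3.1715344   5.96696477] 18.95
```

>>> arm_command(
  steps="0 -0.001 0 0 0 0 1; 0 -0.001 0 0 0 0 1; 0 -0.001 0 0 0 0 1; 0 -0.001 0 0 0 0 1; 0 0 0 0 0 0 1; 0 0 0 0 0 0 1; 0 0 0 0 0 0 1; 0 0 0 0 0 0 1",
)

```text
time: 19.95
tool_pos: [0.5894, 0.1496, 0.3225]
orientation: [[-0.209, 0.978, 0.005], [0.978, 0.209, 0.001], [0.0, 0.005, -1.0]]
ft_force: [18.4, -0.6, -6.0]
finger_gap: 0.0115
finger_force: 41.0
```

```bash
python3 - <<'E'
from h import *
o=bot.get_obs()
print('tcp seat',Ro.from_euler('z',-12,degrees=True).apply(o['tool_pos']-SEAT),'F seat',Ro.from_euler('z',-12,degrees=True).apply(o['ft_force']),o['time'])
E
```

```text
tcp seat [0.10457905 0.00072996 0.18849964] F seat [17.86668742 -4.41696293 -6.00122582] 19.95
```

The force rose to 18 N at 104.6 mm, so the lock is at its end stop. I release, back off and check.

>>> arm_command(
  steps="0 0.002 0 0 0 0 1; 0 0 0 0 0 0 0.5; 0 0 0 0 0 0 0.5; 0 0 0 0 0 0 0.5; 0 0 -0.04 0 0 0 0.5; 0 0 -0.08 0 0 0 0.5; 0 -0.02 -0.08 0 0 0 0.5; 0 0 0 0 0 0 0.5",
)

```text
time: 20.95
tool_pos: [0.5793, 0.1471, 0.4248]
orientation: [[-0.208, 0.978, 0.004], [0.978, 0.208, 0.003], [0.002, 0.004, -1.0]]
ft_force: [0.3, 0.1, -0.1]
finger_gap: 0.0426
finger_force: 0.0
```

```bash
python3 - <<'E'
from h import *
o,a,d=grab('wrist'); P,u,v=pts('wrist',d,o)
B=Ro.from_euler('z',-12,degrees=True).apply(P-SEAT)*1000
q=B[(B[:,2]>34)&(B[:,2]<45)&(np.abs(B[:,0]-105)<16)&(np.abs(B[:,1])<30)]; print('lock',len(q),np.percentile(q,[2,50,98],axis=0).round(1))
s=lambda x0,x1,y0,y1: np.median(B[(B[:,0]>x0)&(B[:,0]<x1)&(B[:,1]>y0)&(B[:,1]<y1)&(B[:,2]<25)],0).round(2)
print('plate +x',s(55,70,30,50),'plate -x',s(-52,-40,30,50),'deck',s(-40,60,64,85),'bar?')
q=B[(B[:,2]>31)&(B[:,2]<45)&(np.abs(B[:,0])<15)&(np.abs(B[:,1])<40)]; print('bar',len(q),np.percentile(q,[2,50,98],axis=0).round(1)); save(a,'w6.png'); print(o['time'],o['ft_force'])
E
```

```text
lock 926 [[100.4 -17.9  34.8]
 [106.    1.7  38.1]
 [112.1  19.6  39.7]]
plate +x [62.51 39.97  7.15] plate -x [-45.79  40.05   7.17] deck [ 9.83 74.92  7.21] bar?
bar 1457 [[ -4.  -29.2  31.5]
 [  2.1   2.9  34.7]
 [  6.9  31.1  36.2]]
20.95 [ 0.30408683  0.09863009 -0.05513986]
```

View pics/w6.png

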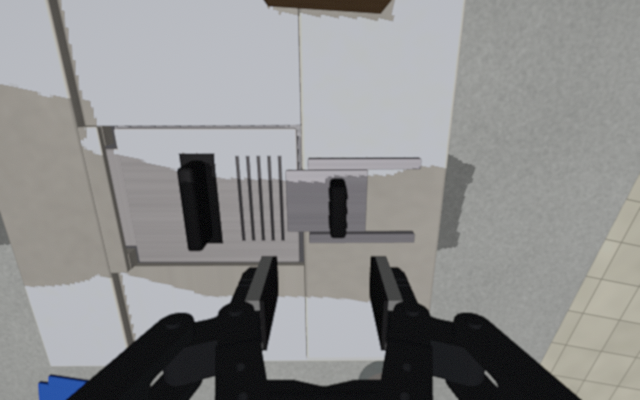

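The bolt (cols 287-335) laps over the cover's edge. The lock grip centre is at 106 mm, which is 30 mm of travel. The cover is flush and the gripper is clear.

```bash
python3 -c "
from bench import bot
print(bot.sign_off())"
```

```text
the job is handed in; nothing more can be done
None
```

The cover is seated flush with its tongue under the lip and the lock is at its end stop; I handed the job in at about 21 s, and the sign-off gave no verdict.

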